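# Hook the lubricator back from the far side of the desk

## Robot

A 6-joint arm with a two-finger parallel gripper is mounted at the origin on the work surface. World frame = base frame: x ahead of the robot, y to its left, z up, the work surface at z = 0. Lengths are in m, angles in rad, forces in N, time in s.
With the tool pointing down it reaches from about 0.15 to 0.775 m from the base axis. Payload 6.1 kg.
Tool frame: the origin (TCP) lies on the centre line of the jaws, within the pads' length; the fingertips stand 25 mm ahead of it and the grasp point (between the pads) lies 6 mm ahead of it; z points along the fingers, y is the direction in which the jaws open and shut (so a half turn about z gives the same grasp; the last joint's range is limited). The gripper opens to 85 mm and grips with 20 to 120 N. Pads are 22 mm wide; open, the fingers measure 114 mm over their backs; the gripper's body (76 mm by 85 mm) begins 54 mm behind the grasp point. The pads swing forward as they close: fully open they stand 13 mm farther back than shut.
Start: joints at [-1.222, 0.126, -0.04, 1.405, 0, 1.571], TCP at [0.179, -0.493, 0.256] pointing down, gripper open.
Joint ranges: [-2.72, 2.72], [-0.95, 1.95], [-1.27, 1.35], [-1.78, 2.02], [-1.46, 1.47], [-3.14, 3.14]. Speed limits (rad/s): [2.39, 2.39, 3.01, 3.14, 3.14, 3.14].

## Interface

Orientations are given as [roll, pitch, yaw] about the fixed x, y, z axes, in that order (R = Rz(yaw) Ry(pitch) Rx(roll)).
In Python, from rig import robot gives the robot as it stands. Calls block until the motion is done:
- robot.move_pose(position, orientation): joint-space move of the TCP to a pose.
- robot.servo_line(position, orientation=None, v=0.15, f_stop=None): straight line of the TCP; orientation=None keeps the orientation; v is the mean speed in m/s. With f_stop (N) it stops when the force on the tool has changed by that much, and returns True; else False.
- robot.move_joints(angles): joint-space move.
- robot.release() and robot.close(strength=None): open the fingers fully, or close them until they stop; strength is the grip in N (None keeps the last).
- robot.wait(seconds).
- robot.inverse_kinematics(position, orientation): joint angles nearest the present ones, or None.
- robot.observe(): the state.
- robot.read_camera(name): name is "scene" or "top" or "wrist"; returns (picture, depth): 384x512x3 uint8, red, green, blue; 384x512 float32, m along the optical axis (not along the pixel's ray), 0 where there is no reading.
- robot.get_calibration(name): a dict with "K" (3x3 intrinsics, pixels), "dist_coeffs" ([k1, k2, p1, p2, k3] as OpenCV has them; the pictures are not rectified), "rvec" (rotation vector, rad) and "tvec" (3), from world to camera coordinates, as OpenCV has them. Camera axes: x right, y down, z forward; pixel columns grow to the right and rows downward; lengths in m; the calibration is good to about 2 mm. A picture is of the moment at which its call begins: read the wrist's pose just before it. get_calibration takes no time and is no camera call; for the wrist camera it gives the pose at the moment of the call.
A pose or a line that the arm cannot do raises robot.PlanningError and nothing moves.
- robot.close_job(): hands the job in, once; it reports no verdict.
The state is a dict: "time": time; "joint_pos": joint angles; "joint_velocities": joint speeds; "effort": joint torques, N m; "ee_pos": TCP position; "eef_rot": TCP orientation; "ft_force": force on the tool from outside, world axes, zero at the start; "wrist_torque": the same for the moment, N m; "width": finger opening in m.
Only numpy, scipy, OpenCV 4.12 (cv2) and the standard library are available. Lean on these libraries where they do the work, as an engineer would, in place of code of your own. Each camera call takes 0.05 s, during which the arm holds its last target.

## Task

Pick up the iron hook by its wooden handle, put its crook round behind the knob-ended brass lubricator standing at the far side of the desk, and drag the lubricator towards you until it stands wholly on the round rubber mat. Slide it upright along the desk with the hook only, never touching it with the gripper, and leave the plain brass whistle standing beside it where it is. Then lay the hook down flat on the desk and let go.

Things in the scene. Friction and masses are not known exactly. Their poses are not given: they have to be found in the camera images.
- hook_grip (a point): Centre of the hook tool's dark wooden handle, a bar 100 mm long (x), 20 wide (y), 24 high, lying flat; the point is 12 mm above its underside. A black iron rod 10 mm thick runs from the handle's end along +x (y = 0, rod centre 5 mm above the tool's underside) and ends in a flat J-shaped crook bent to the +y side. z up. The rigid tool weighs 0.15 kg.
- crook_center (a point): Centre of the crook's half circle, in the same tool: 150 mm along x and 36 mm along y from the handle's centre, 5 mm above the underside, same axes. The rod bends round it at 36 mm radius (31 mm inside) on the +x side and returns to a tip 20 mm back along -x: a U 62 mm wide inside, open towards the handle (-x). A pulled lubricator settles with its axis 13 mm along +x from here.
- lubricator_center (a point): The displacement lubricator to be fetched, loose and upright: a brass cylinder 36 mm in diameter (a thin collar near its top is 39 mm) and 45 mm high, with a thin neck and a knurled round knob 28 mm across on top, 74 mm high in all, about 0.25 kg. This point is on its axis, 37 mm above its underside; z is its upright axis.
- whistle_center (a point): The bystander whistle, loose and upright near the lubricator: a plain brass tube 30 mm in diameter and 87 mm high with a domed top and no knob. This point is on its axis half-way up, 43 mm above its underside.
- mat_center (a point): Centre of the round black rubber mat where the lubricator is wanted: 120 mm across, fixed, so thin (under 1 mm) that things slide on to it as on the bare desk. The point is at desk height.
There are look-alikes about, which are no part of the job. Leave any green or purple look-alike of the part that bears lubricator_center alone.

How it is judged:
By the outcome, as a careful person would: the job done as asked, in the order asked, and still so for the second after the job is handed in, with the robot touching nothing.
It also fails if it takes over 42 s, if anything falls off the work surface, if the arm or the gripper's body presses on something with over 40 N, if the wrist force passes 120 N, or if a joint passes its speed limit or range.

## Working session

There is one attempt and no reset: what is moved stays moved. The work goes in short steps, each a Python script; the robot and the scene stay as the last script left them, time stands still between calls to the robot, and variables do not carry over. Pictures are saved under pics/ and viewed, and the job is handed in when it is done.

```bash
ls; mkdir -p pics; cat > h.py <<'E'
import numpy as np, cv2
from rig import robot
def snap(n,f):
    c=robot.get_calibration(n); p,d=robot.read_camera(n)
    cv2.imwrite(f'pics/{f}.png',p[:,:,::-1]); np.savez(f'pics/{f}.npz',p=p,d=d,**{k:np.array(c[k]) for k in c})
    return p,d
def ray(c,u,v):
    K=np.array(c['K']);q=cv2.undistortPoints(np.array([[[u,v]]],float),K,np.array(c['dist_coeffs']))[0,0]
    R,_=cv2.Rodrigues(np.array(c['rvec']));t=np.array(c['tvec']).ravel()
    return R.T@np.array([q[0],q[1],1]), -R.T@t
def atz(c,u,v,z):
    d,o=ray(c,u,v); return o+d*(z-o[2])/d[2]
def dep(c,u,v):
    d,o=ray(c,u,v); return o+d*c['d'][int(round(v)),int(round(u))]
def proj(c,P):
    return cv2.projectPoints(np.array(P,float).reshape(-1,3),np.array(c['rvec']),np.array(c['tvec']),np.array(c['K']),np.array(c['dist_coeffs']))[0][:,0]
E
python3 - <<'E'
from h import *
for n in ('scene','top'):snap(n,n+'0')
print(robot.observe()['time'])
E
```

```text
pics
0.1
```

View pics/scene0.png

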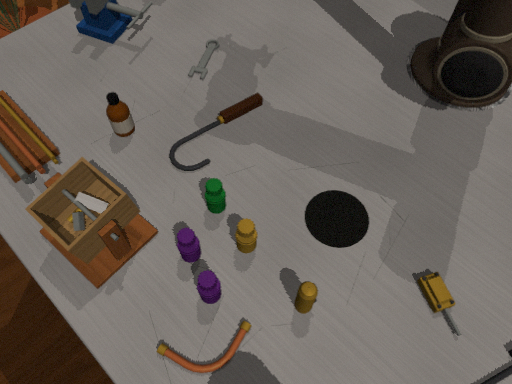

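View pics/top0.png

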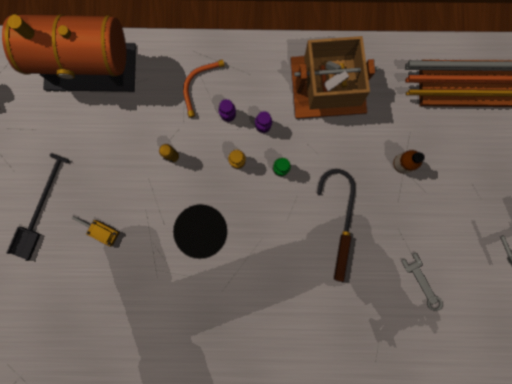

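```bash
python3 - <<'E'
from h import *
s=cv2.imread('pics/scene0.png');t=cv2.imread('pics/top0.png')
cv2.imwrite('pics/c1.png',cv2.resize(s[160:330,160:360],None,fx=4,fy=3.5,interpolation=2)[:600,:800])
cv2.imwrite('pics/c2.png',cv2.resize(t[90:290,140:380],None,fx=3.3,fy=3,interpolation=2)[:600,:800])
E
```

```text
(no output)
```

View pics/c1.png

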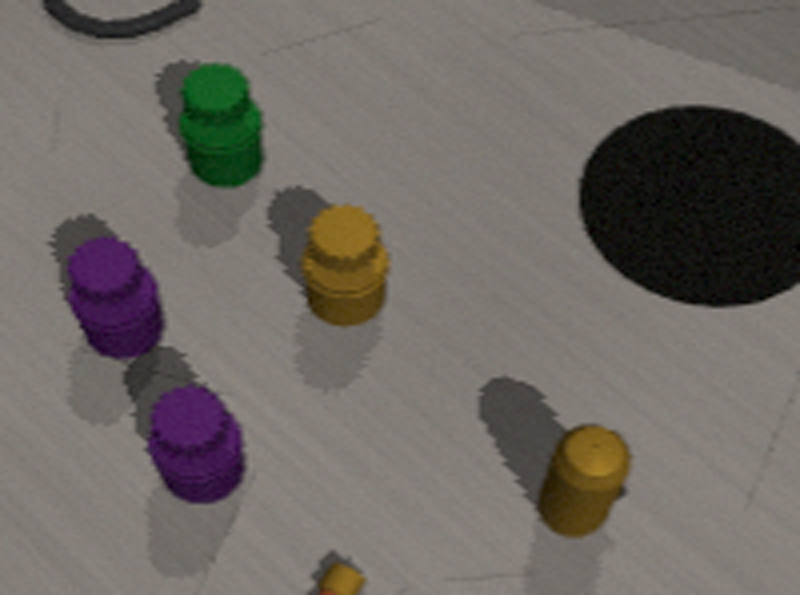

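View pics/c2.png

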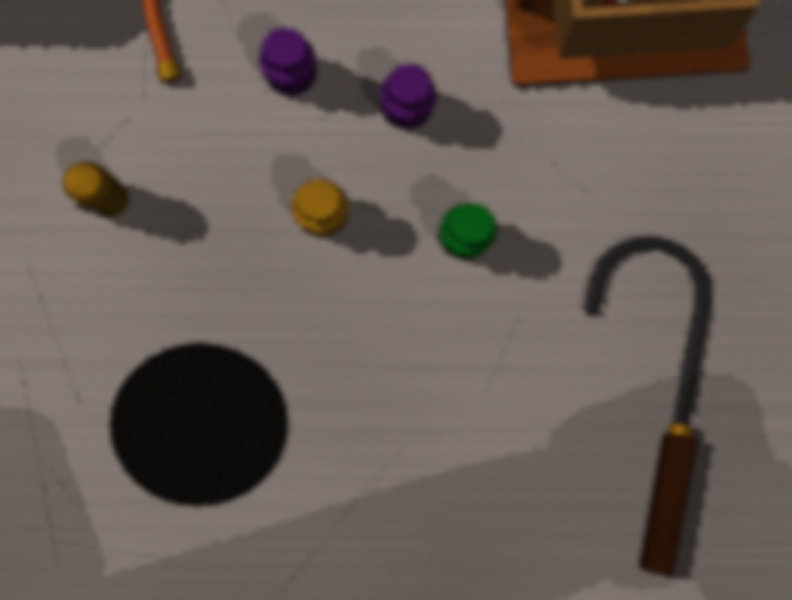

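Candidates: gold with knob at top (237,159) / scene (246,236) = lubricator; gold plain domed tube at top (168,152) / scene (305,297) = whistle; green (282,167) and purple (227,110), (263,122) are look-alikes. The crops confirm this choice. Next I measure.

```bash
cat >> h.py <<'E'
def seg(c,lo,hi,box):
    u0,v0,u1,v1=box
    m=np.zeros(c['p'].shape[:2],np.uint8)
    h=cv2.cvtColor(c['p'],cv2.COLOR_RGB2HSV)
    m[v0:v1,u0:u1]=cv2.inRange(h,np.array(lo),np.array(hi))[v0:v1,u0:u1]
    n,l,s,ce=cv2.connectedComponentsWithStats(m)
    k=1+np.argmax(s[1:,4]); return (l==k),s[k]
def cloud(c,m):
    v,u=np.nonzero(m); d=c['d'][v,u]
    q=cv2.undistortPoints(np.stack([u,v],1).astype(float)[:,None],np.array(c['K']),np.array(c['dist_coeffs']))[:,0]
    R,_=cv2.Rodrigues(np.array(c['rvec']));t=np.array(c['tvec']).ravel()
    X=np.c_[q,np.ones(len(q))]*d[:,None]
    return ((X-t)@R)[d>0]
E
cat > m.py <<'E'
from h import *
import sys
np.set_printoptions(precision=4,suppress=True)
for n,bx in (('top0',dict(lub=(222,145,252,172),wh=(155,140,183,166),gr=(270,155,294,180),p1=(215,95,240,125),p2=(253,108,275,135),mat=(165,195,240,265),hd=(330,230,358,285))),
             ('scene0',dict(lub=(230,210,262,258),wh=(290,275,322,318),gr=(200,172,230,216),p1=(174,224,204,265),p2=(195,266,224,306),mat=(295,180,380,250),hd=(215,90,266,126)))):
    c=dict(np.load(f'pics/{n}.npz')); print(n,ray(c,256,192)[1])
    for k,b in bx.items():
        lo,hi=dict(lub=((15,120,40),(35,255,255)),wh=((15,120,40),(35,255,255)),gr=((45,100,30),(80,255,255)),p1=((125,80,30),(160,255,255)),p2=((125,80,30),(160,255,255)),mat=((0,0,0),(180,255,40)),hd=((0,110,20),(14,255,150)))[k]
        m,s=seg(c,lo,hi,b); P=cloud(c,m)
        print(k,s,'med',np.median(P,0),'zmax',np.percentile(P[:,2],98),'ext',np.percentile(P,2,0)[:2],np.percentile(P,98,0)[:2])
        if k=='mat':
            v,u=np.nonzero(m); Q=np.array([atz(c,a,b_,0) for a,b_ in zip(u,v)]);print('  mat',Q.mean(0),Q.min(0),Q.max(0))
        elif k=='hd':
            T=P[P[:,2]>.018]; print('  hd top', cv2.minAreaRect((T[:,:2]*1000).astype(np.float32)))
        else:
            top=P[P[:,2]>np.percentile(P[:,2],98)-.006]; print('  top mean',top.mean(0),len(top), (top.min(0)+top.max(0))/2, np.ptp(top,axis=0))
E
python3 m.py
```

```text
top0 [ 0.5281 -0.0687  0.9566]
lub [228 150  18  19 257] med [ 0.6567 -0.0365  0.0715] zmax 0.07574008834623061 ext [ 0.6427 -0.0514] [ 0.6738 -0.0191]
  top mean [ 0.6603 -0.0347  0.0732] 144 [ 0.6602 -0.0344  0.0736] [0.0273 0.0269 0.0077]
wh [159 144  20  18 209] med [0.6662 0.1049 0.0797] zmax 0.08716512885534046 ext [0.6557 0.0953] [0.683  0.1211]
  top mean [0.6698 0.1093 0.0836] 97 [0.6701 0.1098 0.0848] [0.0208 0.023  0.0072]
gr [273 158  18  18 242] med [ 0.6411 -0.13    0.072 ] zmax 0.07591842173685343 ext [ 0.6273 -0.147 ] [ 0.6579 -0.1152]
  top mean [ 0.6446 -0.1308  0.0735] 147 [ 0.6445 -0.1311  0.074 ] [0.0272 0.0267 0.0078]
p1 [219  99  17  22 266] med [ 0.76   -0.0134  0.0704] zmax 0.07621212743324028 ext [ 0.7483 -0.0288] [0.7784 0.0018]
  top mean [ 0.7653 -0.0122  0.0733] 135 [ 0.7656 -0.0122  0.0737] [0.0289 0.0272 0.0069]
p2 [255 112  17  21 272] med [ 0.7354 -0.0903  0.0706] zmax 0.07671063548497885 ext [ 0.7237 -0.1073] [ 0.7534 -0.074 ]
  top mean [ 0.741  -0.091   0.0735] 136 [ 0.7409 -0.0913  0.0751] [0.0257 0.0271 0.0087]
mat [ 174  205   53   53 2193] med
[... 1192 characters left out ...]
 0.0735] 226 [ 0.742  -0.0889  0.0741] [0.0276 0.0296 0.0079]
p2 [197 270  24  34 616] med [ 0.7699 -0.0033  0.0602] zmax 0.07533541413229532 ext [ 0.753  -0.0228] [0.7834 0.0075]
  top mean [ 0.7664 -0.0094  0.0735] 265 [ 0.7668 -0.0098  0.073 ] [0.0276 0.0289 0.0072]
mat [ 305  191   64   57 2803] med [0.506  0.048  0.0005] zmax 0.00295868349313108 ext [ 0.4519 -0.0061] [0.5576 0.0996]
  mat [0.5054 0.0474 0.    ] [ 0.4457 -0.012  -0.    ] [0.5628 0.1049 0.    ]
hd [220  94  42  29 494] med [ 0.4549 -0.2582  0.022 ] zmax 0.025600614827281237 ext [ 0.4083 -0.2747] [ 0.4989 -0.2462]
  hd top ((452.8057861328125, -261.39703369140625), (19.438907623291016, 96.2337646484375), 80.20152282714844)
```

```bash
cat >> h.py <<'E'
LUB=np.array([.661,-.0335]); MAT=np.array([.505,.046]); HD=np.array([.4525,-.2625])
def R2(a): return np.array([[np.cos(a),-np.sin(a)],[np.sin(a),np.cos(a)]])
YP=np.radians(-10); YQ=np.radians(-27)
E
python3 - <<'E'
from h import *
np.set_printoptions(precision=4,suppress=True)
h0=LUB-R2(YQ)@[.150,.036]; h1=MAT-R2(YQ)@[.163,.036]
print(h0,h1, HD+R2(YP)@[.15,.036])
c=dict(np.load('pics/top0.npz'))
print(proj(c,[[*(HD+R2(YP)@np.array([.15+.036*np.sin(a),.036-.036*np.cos(a)])),.01] for a in np.linspace(0,np.pi,5)]), proj(c,[*(HD+R2(YP)@[.13,.072]),.01]))
for off in (0,np.pi,-np.pi):
  for p,z,y in ((HD,.15,YP),(HD,.029,YP),(h0,.15,YQ),(h0,.03,YQ),(h1,.03,YQ)):
    print(off,robot.inverse_kinematics([*p,z],[np.pi,0,y+off]))
E
```

```text
[0.511  0.0025] [0.3434 0.0879] [ 0.6065 -0.2531]
[[352.0793 189.0276]
 [349.2855 176.7883]
 [338.6715 169.9755]
 [326.4384 172.5361]
 [319.7082 182.986 ]] [[318.1287 191.9184]]
0 [-0.5257  0.1435 -0.2528  1.1745  0.      2.7905]
0 [-0.5257  0.2236 -0.4368  0.9104  0.      2.7905]
0 [ 0.0049  0.1212 -0.2787  1.171   0.     -2.6654]
0 [ 0.0049  0.2018 -0.4623  0.9068  0.     -2.6654]
0 [ 0.2506 -0.0854 -0.7714  0.8848  0.     -2.4197]
3.141592653589793 [-0.5257  0.1435 -0.2528  1.1745  0.     -0.3511]
3.141592653589793 [-0.5257  0.2236 -0.4368  0.9104  0.     -0.3511]
3.141592653589793 [ 0.0049  0.1212 -0.2787  1.171   0.      0.4762]
3.141592653589793 [ 0.0049  0.2018 -0.4623  0.9068  0.      0.4762]
3.141592653589793 [ 0.2506 -0.0854 -0.7714  0.8848  0.      0.7219]
-3.141592653589793 [-0.5257  0.1435 -0.2528  1.1745  0.     -0.3511]
-3.141592653589793 [-0.5257  0.2236 -0.4368  0.9104  0.     -0.3511]
-3.141592653589793 [ 0.0049  0.1212 -0.2787  1.171   0.      0.4762]
-3.141592653589793 [ 0.0049  0.2018 -0.4623  0.9068  0.      0.4762]
-3.141592653589793 [ 0.2506 -0.0854 -0.7714  0.8848  0.      0.7219]
```

```bash
python3 - <<'E'
from h import *
o=[np.pi,0,YP+np.pi]
robot.move_pose([*HD,.13],o)
print(robot.servo_line([*HD,.030],v=.1,f_stop=12), robot.observe()['ee_pos'])
robot.close(80); s=robot.observe(); print(s['time'],s['width'],s['ft_force'],s['ee_pos'])
robot.servo_line([*HD,.150],v=.12)
s=robot.observe(); print(s['time'],s['width'],s['ft_force'],s['wrist_torque'],s['ee_pos'])
snap('top','top1'); snap('scene','scene1')
E
```

```text
False [ 0.45294416 -0.26276907  0.03064508]
3.55 0.01819976340588199 [-0.88021118  0.36973755  4.75805703] [ 0.4526947  -0.26269013  0.03045974]
4.7 0.018155479623954217 [ 0.8693785  -0.01527047 -1.64343839] [-0.04051074  0.05880693 -0.02073544] [ 0.4520546  -0.26225512  0.14909793]
```

View pics/scene1.png

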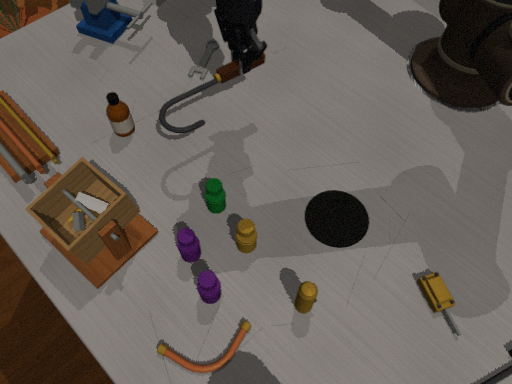

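View pics/top1.png

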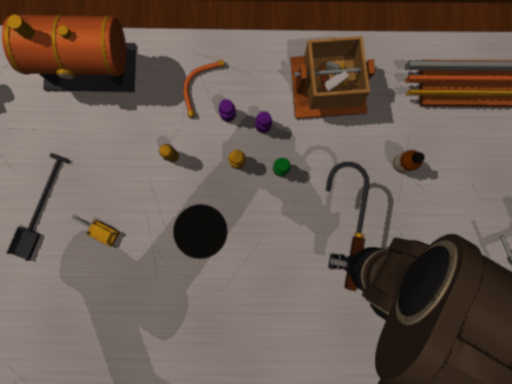

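The hook is held: the crook runs from (365,200) round the apex (348,163) to the tip (329,188) in the top view. Next I check its level and pose in the hand.

```bash
cat >> h.py <<'E'
def crook(name,ee,yaw,verbose=True,zmin=None):
    """cloud of the iron near predicted crook, in tool frame relative to TCP"""
    c=dict(np.load(f'pics/{name}.npz')); P=cloud(c,np.ones(c['d'].shape,bool))
    u,v=np.meshgrid(range(512),range(384)); 
    Q=P.copy(); Q[:,:2]=(P[:,:2]-np.array(ee)[:2])@R2(yaw); Q[:,2]=P[:,2]-ee[2]
    k=(Q[:,0]>.07)&(Q[:,0]<.21)&(Q[:,1]>-.03)&(Q[:,1]<.1)&(abs(Q[:,2]+.025)<.02)
    return Q[k]
E
python3 - <<'E'
from h import *
np.set_printoptions(precision=4,suppress=True)
for n in ('top1','scene1'):
    Q=crook(n,[.45205,-.26225,.1491],YP)
    print(n,len(Q),np.percentile(Q,[2,50,98],axis=0))
    A=np.c_[Q[:,:2],np.ones(len(Q))]; print(np.linalg.lstsq(A,Q[:,2],rcond=None)[0])
    r=Q[Q[:,0]>.15]; B=np.c_[2*r[:,:2],np.ones(len(r))]; x=np.linalg.lstsq(B,(r[:,:2]**2).sum(1),rcond=None)[0]; print('circ',x[:2],np.sqrt(x[2]+x[0]**2+x[1]**2))
E
```

```text
top1 574 [[ 0.0747 -0.0047 -0.027 ]
 [ 0.1499  0.0101 -0.0226]
 [ 0.1865  0.0745 -0.0191]]
[-0.0018  0.0003 -0.0224]
circ [0.1502 0.0356] 0.03449390197305377
scene1 643 [[ 0.0741 -0.0021 -0.0281]
 [ 0.1505  0.0154 -0.0227]
 [ 0.1864  0.0767 -0.0199]]
[ 0.007  -0.0078 -0.0239]
circ [0.1504 0.0384] 0.03471945030261601
```

```bash
python3 - <<'E'
from h import *
np.set_printoptions(precision=4,suppress=True)
h0=LUB-R2(YQ)@[.150,.036]
o=[np.pi,0,YQ+np.pi]
robot.move_pose([*h0,.15],o)
s=robot.observe(); print(s['time'],s['ee_pos'],s['eef_rot'])
snap('top','top2'); snap('scene','scene2')
for n in ('top2','scene2'):
    Q=crook(n,s['ee_pos'],YQ); r=Q[Q[:,0]>.15]
    B=np.c_[2*r[:,:2],np.ones(len(r))]; x=np.linalg.lstsq(B,(r[:,:2]**2).sum(1),rcond=None)[0]; print(len(Q),Q[:,2].mean(),'circ',x[:2],s['ee_pos'][:2]+R2(YQ)@x[:2])
E
```

```text
5.8583 [0.5109 0.002  0.1498] [-3.1411 -0.      2.6704]
566 -0.02246477208440505 circ [0.1507 0.0342] [ 0.6607 -0.036 ]
856 -0.02240489733997722 circ [0.1505 0.0371] [ 0.6619 -0.0332]
```

View pics/scene2.png

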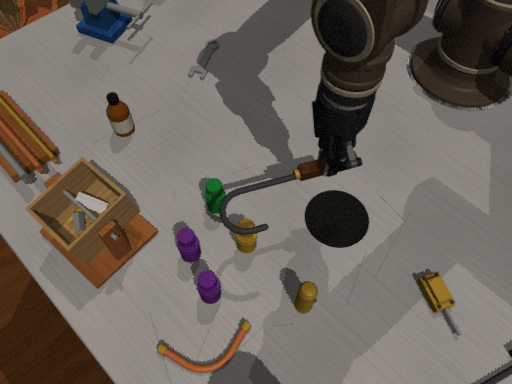

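View pics/top2.png

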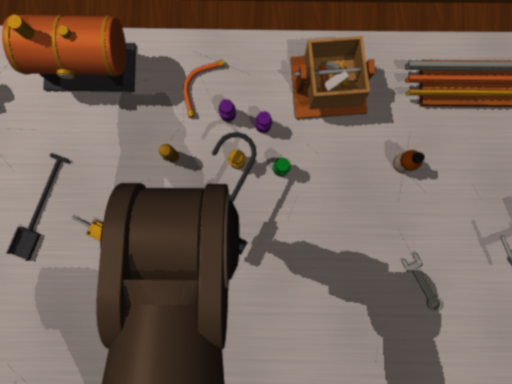

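The crook is centred over the gold knob: ring round (237,159) in the top view, and both cameras agree within 1.5 mm. I lower it vertically and pull halfway.

```bash
python3 - <<'E'
from h import *
np.set_printoptions(precision=4,suppress=True)
h0=LUB-R2(YQ)@[.150,.036]; h1=MAT-R2(YQ)@[.163,.036]
st=robot.servo_line([*h0,.0325],v=.08,f_stop=6); s=robot.observe(); print(st,s['time'],s['ee_pos'],s['ft_force'])
snap('scene','scene3')
if not st:
    m=h0+(h1-h0)*.4
    st=robot.servo_line([*m,.0325],v=.05,f_stop=10); s=robot.observe(); print(st,s['time'],s['ee_pos'],s['ft_force'])
    snap('scene','scene4')
a=cv2.imread('pics/scene3.png')[150:330,150:380];b=cv2.imread('pics/scene4.png')[150:330,150:380]
cv2.imwrite('pics/c34.png',cv2.resize(np.hstack([a,b]),None,fx=1.73,fy=1.73))
E
```

```text
False 7.575 [0.5114 0.0025 0.033 ] [ 0.4383 -0.224  -1.5734]
False 9.2833 [0.444  0.0367 0.0324] [ 0.7883 -0.2874 -1.3417]
```

View pics/c34.png

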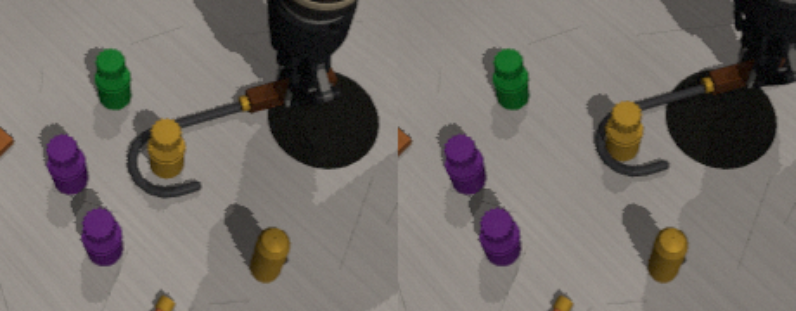

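The lubricator, at crop (625,130) in the right frame, is upright in the crook and sliding; the others are untouched. I continue the pull.

```bash
python3 - <<'E'
from h import *
np.set_printoptions(precision=4,suppress=True)
h1=MAT-R2(YQ)@[.163,.036]
st=robot.servo_line([*h1,.0325],v=.05,f_stop=10); s=robot.observe(); print(st,s['time'],s['ee_pos'],s['ft_force'])
robot.wait(.2); snap('scene','scene5')
c=dict(np.load('pics/scene5.npz'))
m,b=seg(c,(15,120,40),(35,255,255),(270,160,385,255)); P=cloud(c,m); z=P[:,2]; T=P[z>np.percentile(z,98)-.006]
print(b,np.percentile(z,98),T.mean(0),T.mean(0)[:2]-MAT)
cv2.imwrite('pics/c5.png',cv2.resize(c['p'][130:330,180:400,::-1],None,fx=3,fy=3))
E
```

```text
False 11.7417 [0.3435 0.0879 0.0325] [ 0.9667 -1.0281 -1.153 ]
[328 191  26  35 637] 0.07508739298832087 [0.5045 0.0476 0.0731] [-0.0005  0.0016]
```

View pics/c5.png

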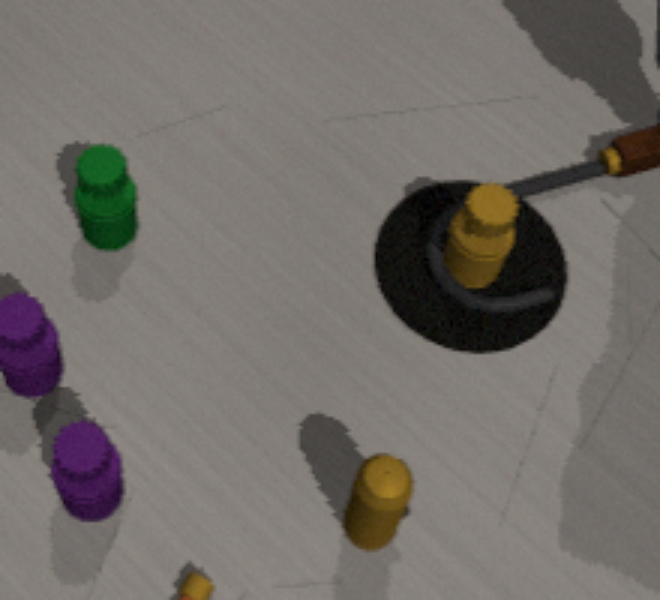

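The lubricator is centred on the mat, 2 mm off and upright. I ease the crook 6 mm off it, lower the hook, let go and retreat.

```bash
python3 - <<'E'
from h import *
np.set_printoptions(precision=4,suppress=True)
h1=MAT-R2(YQ)@[.157,.036]
robot.servo_line([*h1,.0325],v=.03)
print(robot.servo_line([*h1,.0300],v=.02,f_stop=4)); s=robot.observe(); print(s['time'],s['ee_pos'],s['ft_force'])
robot.release(); robot.wait(.2)
robot.servo_line([*h1,.16],v=.1)
robot.move_pose([.25,.30,.25],[np.pi,0,YQ+np.pi]); robot.wait(.3)
s=robot.observe(); print(s['time'],s['width'],s['ft_force'])
snap('scene','scene6'); snap('top','top6')
for n,bx,bw in (('scene6',(270,160,385,255),(290,275,322,318)),('top6',(170,200,235,260),(155,140,183,166))):
    c=dict(np.load(f'pics/{n}.npz'))
    for B in (bx,bw):
        m,b=seg(c,(15,120,40),(35,255,255),B); P=cloud(c,m); z=P[:,2]; T=P[z>np.percentile(z,98)-.006]; print(n,b,np.percentile(z,98),T.mean(0))
    Q=crook(n,[*h1,.030],YQ); Q=Q[(abs(Q[:,1])<.006)]; print('rod z rel',np.polyfit(Q[:,0],Q[:,2],1) if len(Q) else None)
    cv2.imwrite(f'pics/{n}c.png',cv2.resize(c['p'][130:330,180:440,::-1] if n[0]=='s' else c['p'][130:330,130:390,::-1],None,fx=3,fy=3))
E
```

```text
True
12.55 [0.3489 0.0852 0.0304] [-1.175  -0.6953  4.0794]
16.15 0.0851550960425629 [-0.0568  0.0803 -0.1552]
scene6 [328 191  25  35 641] 0.07506320429202298 [0.5046 0.0476 0.0734]
scene6 [295 282  23  31 508] 0.08653983031874085 [0.6708 0.1125 0.0838]
rod z rel [-0.0521 -0.0183]
top6 [188 222  20  20 291] 0.07599676085715423 [0.5041 0.0448 0.0734]
top6 [159 144  17  16 171] 0.08702907187252236 [0.6696 0.1092 0.0834]
rod z rel [-0.0596 -0.0164]
```

View pics/scene6c.png

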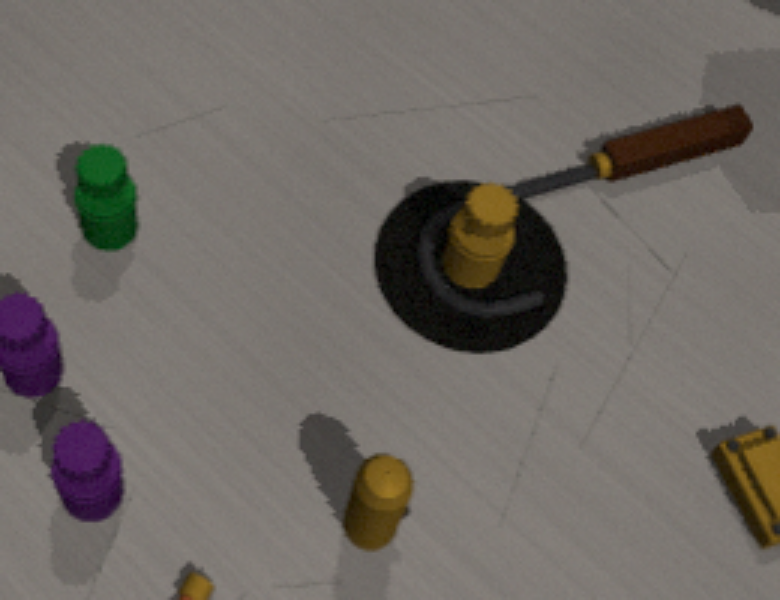

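View pics/top6c.png

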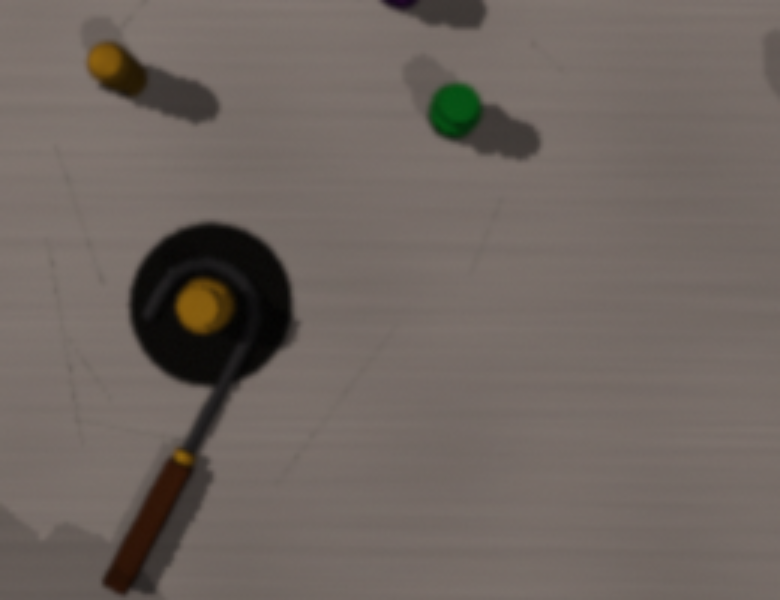

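```bash
python3 - <<'E'
from h import *
h1=MAT-R2(YQ)@[.157,.036]
for n in ('top6','scene6'):
    c=dict(np.load(f'pics/{n}.npz')); P=cloud(c,np.ones((384,512),bool)); P[:,:2]=(P[:,:2]-h1)@R2(YQ)
    f=lambda x0,x1,w:np.round(np.median(P[(P[:,0]>x0)&(P[:,0]<x1)&(abs(P[:,1])<w),2]),4)
    print(n,'handle',[f(x,x+.02,.005) for x in(-.045,-.02,.0,.025)],'rod',[f(x,x+.015,.003) for x in(.06,.08,.1,.12,.135)])
E
```

```text
top6 handle [np.float64(0.0234), np.float64(0.024), np.float64(0.023), np.float64(0.0241)] rod [np.float64(0.0097), np.float64(0.0098), np.float64(0.0092), np.float64(0.0093), np.float64(0.009)]
scene6 handle [np.float64(0.0234), np.float64(0.0233), np.float64(0.0235), np.float64(0.0235)] rod [np.float64(0.0092), np.float64(0.0092), np.float64(0.0086), np.float64(nan), np.float64(0.0099)]
  return _methods._mean(a, axis=axis, dtype=dtype,
  ret = ret.dtype.type(ret / rcount)
```

The hook lies flat: the handle top is 24 mm up and the rod top about 9.5 mm. I hand the job in.

```bash
python3 -c "
from rig import robot
robot.close_job(); print(robot.observe()['time'])"
```

```text
the job is handed in; nothing more can be done
the job is handed in; nothing more can be done
```

I picked up the hook by its handle and lowered its crook over the knob-ended lubricator. Then I dragged the lubricator upright on to the mat, eased the crook 6 mm off it, laid the hook flat and let go. The job was handed in at about 16 s of the 42 s allowed.

- **Lubricator:** its axis is within about 2 mm of the mat centre in both cameras (the allowance is 40 mm). It is upright, with its top at 75 mm.
- **Whistle:** it is at (0.670, 0.111), unmoved within measurement noise. In the last pictures no look-alike shows any sign of having moved.
- **Hook:** the handle top reads 23–24 mm along its whole length and the rod top 9–10 mm, so it is flat. The crook lies round the lubricator, partly on the thin mat. I left it there rather than lift it back over.
- **Check that disagreed:** a first line fit to the rod suggested a slope of 0.05. It included bare-desk pixels, and the direct height readings contradicted it. One scene-camera reading along the rod had no data.

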